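# Seat a keyed test adapter in its spring-loaded receiver and hold it home

## Robot

A 6-joint arm with a two-finger parallel gripper is mounted at the origin on a cart in front of the work surface, level with it; the furniture and walls round the work are solid. World frame = base frame: x ahead of the robot, y to its left, z up, the work surface at z = 0. Lengths are in m, angles in rad, forces in N, time in s.
With the tool pointing down it reaches from about 0.35 to 0.975 m from the base axis. Payload 7.1 kg.
Tool frame: the origin (TCP) lies on the centre line of the jaws, within the pads' length; the fingertips stand tips_ahead ahead of it and the grasp point (between the pads) lies 3 mm ahead of it (tips_ahead is the distance from the TCP to the fingertips, in m); z points along the fingers, y is the direction in which the jaws open and shut (so a half turn about z gives the same grasp; the last joint's range is limited). The gripper opens to 88 mm and grips with 3 to 60 N. Pads are 20 mm wide; open, the fingers measure 115 mm over their backs; the gripper's body (75 mm by 178 mm) begins 61 mm behind the grasp point.
Start: joints at [-1.235, 0.423, 1.63, -0, 1.089, -0.019], TCP at [0.217, -0.586, 0.245] pointing down, gripper open.
Joint ranges: [-3, 3], [-0.9, 2.11], [0.09, 2.58], [-1.31, 4.45], [0.11, 2.69], [-2.54, 2.54]. Speed limits (rad/s): [2.39, 2.39, 3.01, 3.14, 3.14, 3.14].

## Interface

Orientations are given as a unit quaternion [x, y, z, w].
In Python, from rig import observe, capture, close_job, spot_in, tips_ahead gives the robot as it stands.
- The arm moves only by the tool step_arm, never from a script. Its argument "moves" is a list that holds one entry, the list of rows, each a list of 7 numbers: the opening, from 0 (shut) to 1 (fully open), then the shift along the tool's x, y, z in units of 25 mm (1.0 is 25 mm), then the turn, a rotation vector about the tool's x, y, z in units of 8 degrees (1.0 is 8 degrees). In form: [[[gripper, dx, dy, dz, wx, wy, wz], ...]]. A call has exactly 5 rows; each row is the pose to reach, as a shift and turn from the pose measured when the call began, along the tool's axes at that moment; what a row does not reach only later rows make up. A row lasts 1/10 s, in which the tool goes at most 50 mm and 8.59 degrees, less where a joint would pass 70% of its speed; a pose out of reach is approached as far as the arm can. A call with a gripper value outside its range is refused whole. The fingers move at their own pace and stop on an object; "squeeze" is the grip in N (left out, the last holds). Time passes only in rows, so rows that repeat a pose let the fingers close, or fill a call up. It gives the time, the measured TCP pose, the force and the opening at its end, in the units of the state.
- observe(): the state, without advancing time (a new reading comes with each control period).
- capture(name): name is "side" or "top"; returns a dict with "pixels" (480x640x3 uint8, red, green, blue), "depth" (480x640 float32, m along the optical axis (not along the pixel's ray), 0 where there is no reading), "camera_matrix" (3x3 intrinsics, pixels), "dist" ([k1, k2, p1, p2, k3] as OpenCV has them; the pictures are not rectified), "cam_to_world" (4x4, takes a point from camera to world coordinates). Camera axes: x right, y down, z forward; pixel columns grow to the right and rows downward; lengths in m; the calibration is good to about 2 mm. A picture is of the moment at which its call begins.
- close_job(): hands the job in, once; it reports no verdict.
Trained networks look in a picture, given as the dict that the camera call returned (one of the last four; its "shot" number tells which), for a name from the list of things; names that differ only in an ending like _2 or _b are one class to them, and where a whole thing is asked for, a point or a joint stands for the part that bears it (a point fixed in the world has none). Each returns a list of dicts, best first, with "confidence" (0 to 1); they miss things now and then, are a little off and sometimes report something else, mostly with a low value. They report only what shows in the picture. A call takes as long as a camera call. They do not tell look-alikes from the thing itself.
- spot_in(picture, name): "extent" ([centre column, centre row, width, height] in pixels, round what is visible of it).
The state is a dict: "clock": time; "qpos": joint angles; "dq": joint speeds; "joint_torque": joint torques, N m; "tool_pos": TCP position; "eef_rot": TCP orientation; "wrist_force": force on the tool from outside, world axes, zero at the start; "wrist_torque": the same for the moment, N m; "width": finger opening in m.
Only numpy, scipy, OpenCV 4.12 (cv2) and the standard library are available. Lean on these libraries where they do the work, as an engineer would, in place of code of your own. Each camera call takes 0.05 s, during which the arm holds its last target.

## Task

Lift the keyed pull-test adapter out of its grey storage block and push its shaft into the aluminium receiver, turning it until the key slips into the key way (red mark over red mark), then keep pushing against the ejector spring until the shoulder sits fully home, flush on the receiver's face. Nothing latches it, so finish while still gripping the adapter and pressing it fully home, ready for a colleague to fit the cross pin. Leave the jar, the grease pot and the oil bottle where they stand.

Things in the scene. Friction and masses are not known exactly. Their poses are not given: they have to be found in the camera images.
- shaft_grip (a point): Point to grip on the loose steel adapter (0.2 to 0.33 kg, stands upright in the grey block): on its axis, 71 mm above its foot, in its dark square grip, 24 x 24 mm, four upright flats square to its x and y, from 46 to 90 mm above the foot; a fork above it ends at 103 mm. z up, x towards the key. A red line on one flat, its top edge and the shoulder marks the key's side.
- shaft: The adapter, origin at the centre of its foot, z up, x to the key: round shaft 20 mm in diameter, 40 mm long, first 4 mm tapered; brass key 6 mm wide reaching 15 mm from the axis, 12 to 38 mm above the foot, so the plain pilot below it enters the bore at any yaw. Its yaw at the start is within 0.6 rad of the block's; the key is then hidden in the block.
- shaft_shoulder (a point): Centre of the underside of the adapter's round shoulder (42 mm in diameter, 6 mm thick), 31 mm below shaft_grip, 40 mm above the foot; same axes. It rests on the block's top at the start and must end on the receiver's face.
- receiver: Fixed aluminium receiver: round hub 60 mm in diameter on a dark square foot 96 x 96 mm, 68 mm tall in all; origin at the centre of its underside. z up, x towards the key way.
- receiver_mouth (a point): Centre of the receiver's bore in its flat top face, 68 mm above the desk; z up, x towards the key way. Bore 22 mm in diameter with a 2 mm lead-in; key way on the +x side 8 mm wide, to 17.5 mm from the axis, with a red line on the face and outside beside it. Fully home, the shoulder lies on this face, the foot 40 mm below it.
- ejector (a joint): Travel of the sprung brass ejector pad in the receiver's bore, m, 0 when up (its top is 29 mm below the face). The foot meets it 11 mm before home; it reads about 0.011 with the adapter home. It pushes up with about 5 N at 0 and 10.5 N at 0.011, and throws the adapter back up if that is let go.
- holder: Fixed grey storage block 76 x 76 x 50 mm, origin at the centre of its underside, with a plain round hole 33 mm in diameter in its top that the adapter stands in; lift the adapter 45 mm to clear it.
- jar_studs_mid (a point): Middle of the jar with a grey lid, 58 mm wide, 70 mm tall; loose, to be left alone.
- grease_pot_mid (a point): Middle of the low grease tin with a light lid, 57 mm wide, 32 mm tall; loose, to be left alone.
- oil_dropper_mid (a point): Middle of the small brown oil bottle with a red spout, 30 mm wide, 104 mm tall; loose, to be left alone.
Not all that is in view belongs to the job. Leave any turquoise look-alike of the shaft alone.

How it is judged:
By the outcome, as a careful person would: the job done as asked, in the order asked, and still so for the second after the job is handed in, while the arm keeps its last pose, push and grip.
It also fails if it takes over 35 s, if anything falls off the work surface, if the arm or the gripper's body presses on something with over 40 N, if the wrist force passes 120 N, or if a joint passes its speed limit or range.

## Working session

There is one attempt and no reset: what is moved stays moved. The work goes in short steps, Python scripts to look and compute and a tool call to move; the robot and the scene stay as the last step left them, time stands still between calls to the robot, and variables do not carry over. Pictures are saved under pics/ and viewed, and the job is handed in when it is done.

Besides the shell and the picture viewer there is one more tool, called by a JSON object that holds its "api" and its "payload", one argument or row to a line. step_arm: Moves the arm, as the interface text tells. Its arguments: {"type":"object","properties":{"moves":{"type":"array"},"squeeze":{"type":"number"}},"required":["moves"]}

```bash
ls; mkdir -p pics; cat > h.py <<'E'
import numpy as np, cv2, pickle
from scipy.spatial.transform import Rotation as R
def save(c,n): 
    pickle.dump(c,open(f'{n}.pkl','wb')); cv2.imwrite(f'pics/{n}.png',c['pixels'][:,:,::-1])
def load(n): return pickle.load(open(f'{n}.pkl','rb'))
def px2w(c,u,v,d=None):
    u=np.atleast_1d(u).astype(float); v=np.atleast_1d(v).astype(float)
    K=np.array(c['camera_matrix']);D=np.array(c['dist'],float);T=np.array(c['cam_to_world'])
    n=cv2.undistortPoints(np.stack([u,v],1)[:,None],K,D)[:,0]
    if d is None: d=c['depth'][v.astype(int),u.astype(int)]
    p=np.column_stack([n*np.c_[d],d*np.ones(len(n))])
    return p@T[:3,:3].T+T[:3,3]
def px2plane(c,u,v,z):
    a=px2w(c,u,v,1.0); o=np.array(c['cam_to_world'])[:3,3]
    s=(z-o[2])/(a[:,2]-o[2]); return o+(a-o)*s[:,None]
def w2px(c,P):
    T=np.linalg.inv(np.array(c['cam_to_world'])); P=np.atleast_2d(P)
    q=P@T[:3,:3].T+T[:3,3]
    return cv2.projectPoints(q,np.zeros(3),np.zeros(3),np.array(c['camera_matrix']),np.array(c['dist'],float))[0][:,0]
def cloud(c):
    v,u=np.mgrid[:480,:640]; return px2w(c,u.ravel(),v.ravel()).reshape(480,640,3)
E
python3 - <<'E'
from rig import *
from h import *
print(observe(), tips_ahead)
for n in ['side','top']:
    c=capture(n); save(c,n+'0'); print(n,c['cam_to_world'],c['camera_matrix'])
    for k in ['shaft_grip','receiver','holder','jar_studs_mid','grease_pot_mid','oil_dropper_mid']:
        try: print(k,[(np.round(r['extent']),round(r['confidence'],2)) for r in spot_in(c,k)])
        except Exception as e: print(k,e)
E
```

```text
pics
{'clock': 0.0, 'qpos': array([-1.23504544e+00,  4.23847925e-01,  1.63066249e+00,  2.66821822e-05,
        1.08859148e+00, -1.89955568e-02]), 'dq': array([-0.00059547, -0.00061384, -0.0010361 , -0.0017478 , -0.00059532,
        0.00036711]), 'joint_torque': array([ 8.48882046e-04, -5.44625080e+01, -2.73667395e+01,  6.43424084e-02,
        2.27733183e-02, -1.20828586e-04]), 'tool_pos': array([ 0.21696118, -0.58559245,  0.24390805]), 'eef_rot': array([ 9.84311382e-01,  1.76438468e-01, -1.07348665e-04, -7.47039290e-04]), 'wrist_force': array([-0.35209463,  0.67819964,  0.14781621]), 'wrist_torque': array([-0.04782214, -0.00965493, -0.00194287]), 'width': 0.08727154601649281} 0.022
side [[-0.56580635  0.53485651 -0.62752823  1.09072063]
 [ 0.8245036   0.37397632 -0.4246593   0.0269687 ]
 [ 0.00754891 -0.75767422 -0.6525893   0.61582421]
 [ 0.          0.          0.          1.        ]] [[493.87142548   0.         317.20859837]
 [  0.         493.87142548 236.40100231]
 [  0.           0.           1.        ]]
shaft_grip [(array([363., 195.,  18.,  51.]), 0.67)]
receiver [(array([3
[... 374 characters left out ...]
.04187391 -0.99910148  0.91094543]
 [ 0.          0.          0.          1.        ]] [[487.69564138   0.         321.27339394]
 [  0.         487.69564138 233.88717145]
 [  0.           0.           1.        ]]
shaft_grip [(array([267., 325.,  23.,  27.]), 0.8), (array([328., 323.,  30.,  24.]), 0.63)]
receiver [(array([301., 240.,  61.,  66.]), 0.89)]
holder [(array([270., 323.,  53.,  51.]), 0.74), (array([300., 241.,  61.,  66.]), 0.51)]
jar_studs_mid [(array([252., 136.,  29.,  38.]), 0.74)]
grease_pot_mid [(array([268., 327.,  26.,  23.]), 0.47), (array([298., 243.,  10.,   9.]), 0.45)]
oil_dropper_mid [(array([302., 242.,  62.,  63.]), 0.62), (array([325., 152.,  15.,  24.]), 0.51)]
```

View pics/side0.png

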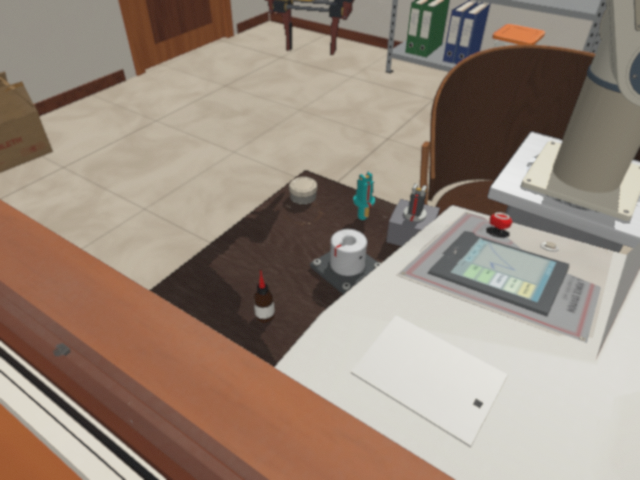

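View pics/top0.png

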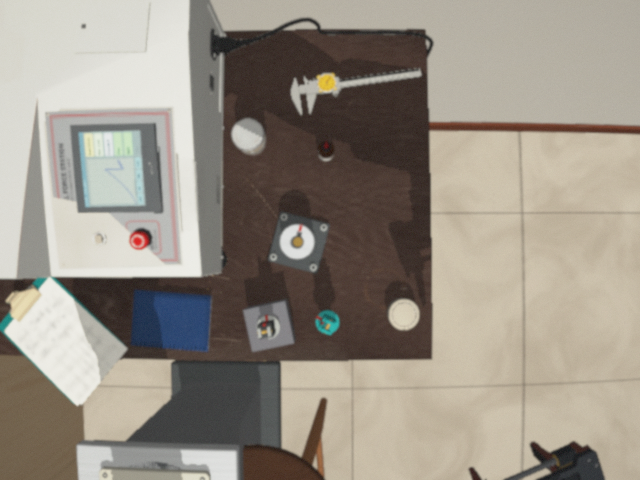

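```bash
python3 - <<'E'
from h import *
for n,(x,y,w,h) in [('side0',(240,140,220,190)),('top0',(220,110,140,260))]:
    c=load(n); im=c['pixels'][y:y+h,x:x+w,::-1]; s=min(800/w,600/h)
    cv2.imwrite(f'pics/{n}z.png',cv2.resize(im,None,fx=s,fy=s,interpolation=cv2.INTER_CUBIC)[:600,:800]); print(s)
E
```

```text
3.1578947368421053
2.3076923076923075
```

View pics/side0z.png

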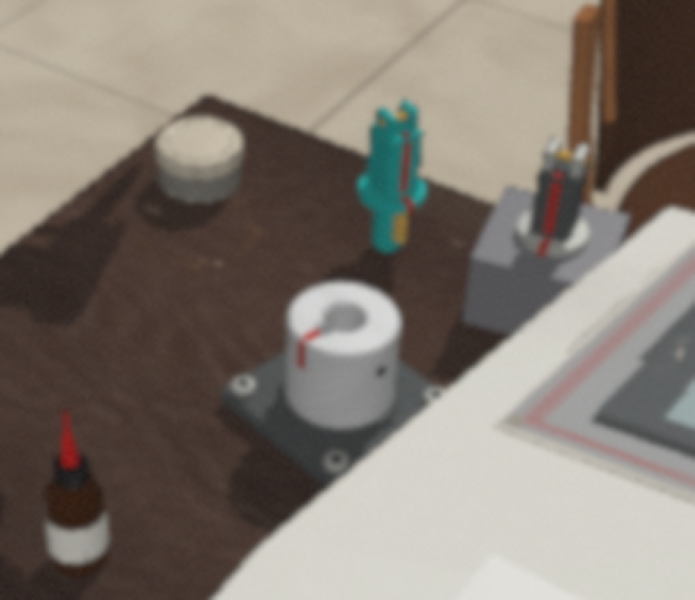

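View pics/top0z.png

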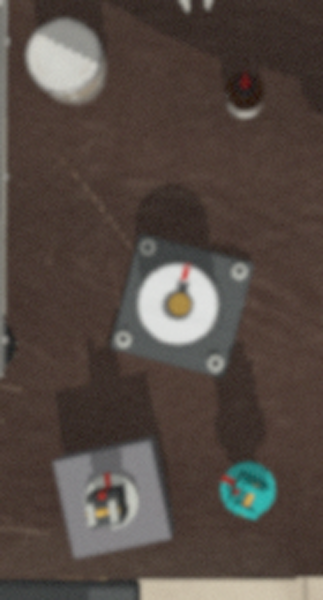

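The side picture shows the adapter in the block at (415,215), the receiver at (345,260), and a turquoise decoy at (364,197). In the top picture the block is at (269,325), the receiver at (299,242), the decoy at (327,322), the jar at (249,136), the oil bottle at (326,150) and the grease pot at (404,314). A tall white machine lies left of column 220.

```bash
python3 - <<'E'
from h import *
c=load('top0'); P=cloud(c); Z=P[:,:,2]
np.set_printoptions(precision=4,suppress=True)
print('desk z',np.median(Z[180:200,260:400]), 'machine', np.median(Z[240:265,80:215],axis=0)[::15], np.median(Z[100:200,190:215]))
m=(Z>0.15)&(c['depth']>0); 
mm=P[270:276,60:216]; print('machine low-x edge',mm[...,0].min(),'machine y right edge', P[150:270,216:222,1:].reshape(-1,6,2)[60])
def circ(mask,name):
    v,u=np.nonzero(mask); p=P[v,u]; (cx,cy),r=cv2.minEnclosingCircle(p[:,:2].astype(np.float32)); print(name,len(v),p[:,:2].mean(0),(cx,cy),r,np.median(p[:,2]))
sub=np.zeros_like(m); sub[205:275,265:335]=1
circ((abs(Z-0.068)<0.006)&sub,'rec face')
sub[:]=0; sub[290:360,235:300]=1
hm=(abs(Z-0.05)<0.005)&sub
v,u=np.nonzero(hm); p=P[v,u]; print('holder',cv2.minAreaRect((p[:,:2]*1000).astype(np.float32)), np.median(p[:,2]))
circ((Z>0.075)&sub,'adapter high'); circ((Z>0.09)&sub,'grip')
rgb=c['pixels'].astype(int)
red=(rgb[...,0]>rgb[...,1]+50)&(rgb[...,0]>rgb[...,2]+50)
for nm,s in [('rec',np.s_[215:260,275:325]),('ad',np.s_[300:350,245:295])]:
    v,u=np.nonzero(red[s]); v+=s[0].start;u+=s[1].start
    for a,b in zip(u,v): print(nm,a,b,rgb[b,a],P[b,a])
E
```

```text
desk z -0.0013381085932331338 machine [0.1978 0.1956 0.1937 0.1918 0.189  0.188  0.1853 0.1787 0.1756] 0.17100529917661467
machine low-x edge 0.4821942869215303 machine y right edge [[-0.1391  0.0641]
 [-0.1394  0.0572]
 [-0.1393  0.0487]
 [-0.1391  0.0395]
 [-0.1397  0.0337]
 [-0.1394  0.0237]]
rec face 793 [ 0.5437 -0.2809] (0.544413149356842, -0.2806207537651062) 0.03032682090997696 0.06665252784172948
holder ((393.3110656738281, -228.498291015625), (77.19043731689453, 76.97551727294922), 11.91189956665039) 0.04887155407594257
adapter high 283 [ 0.4037 -0.2364] (0.4506426453590393, -0.2739546298980713) 0.08866024762392044 0.10004730216967672
grip 254 [ 0.4041 -0.2366] (0.4506426453590393, -0.2739546298980713) 0.08866024762392044 0.10181005794402542
rec 300 225 [175 122 120] [ 0.5711 -0.2868  0.0678]
rec 300 226 [194 120 116] [ 0.5692 -0.2869  0.0706]
rec 301 226 [190 129 126] [ 0.5694 -0.2885  0.0665]
rec 299 227 [210 146 144] [ 0.5677 -0.285   0.0675]
rec 300 227 [199 108 103] [ 0.5676 -0.2868  0.0682]
rec 301 227 [204 136 133] [ 0.5677 -0.2885  0.0668]
rec 299 228 [204 130 127] 
[... 654 characters left out ...]
 [130  75  71] [ 0.4074 -0.2277  0.057 ]
ad 266 320 [116  61  57] [ 0.4055 -0.2257  0.0554]
ad 263 323 [103  47  43] [ 0.4052 -0.2249  0.0908]
ad 264 323 [111  46  40] [ 0.4056 -0.227   0.0941]
ad 265 323 [99 45 41] [ 0.4058 -0.2288  0.0951]
ad 263 324 [131  52  48] [ 0.4046 -0.2259  0.0984]
ad 264 324 [136  48  44] [ 0.4043 -0.2273  0.0968]
ad 265 324 [121  57  53] [ 0.4048 -0.2294  0.1001]
ad 262 325 [105  52  53] [ 0.4028 -0.2241  0.0976]
ad 263 325 [137  56  49] [ 0.403  -0.2259  0.099 ]
ad 264 325 [143  54  51] [ 0.4029 -0.2275  0.0982]
ad 265 325 [120  55  52] [ 0.4029 -0.2292  0.0984]
ad 263 326 [112  59  56] [ 0.4012 -0.2258  0.0983]
ad 264 326 [116  62  57] [ 0.4012 -0.2275  0.098 ]
```

```bash
python3 - <<'E'
from h import *
c=load('top0')
for n,(x,y,w,h) in [('ta',(240,297,60,60)),('tr',(268,208,66,66))]:
    im=c['pixels'][y:y+h,x:x+w,::-1]
    cv2.imwrite(f'pics/{n}.png',cv2.resize(im,(600,600),interpolation=cv2.INTER_CUBIC))
c=load('side0'); x,y,w,h=(380,170,70,84)
cv2.imwrite('pics/sa.png',cv2.resize(c['pixels'][y:y+h,x:x+w,::-1],(500,600),interpolation=cv2.INTER_CUBIC))
E
```

```text
(no output)
```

View pics/ta.png

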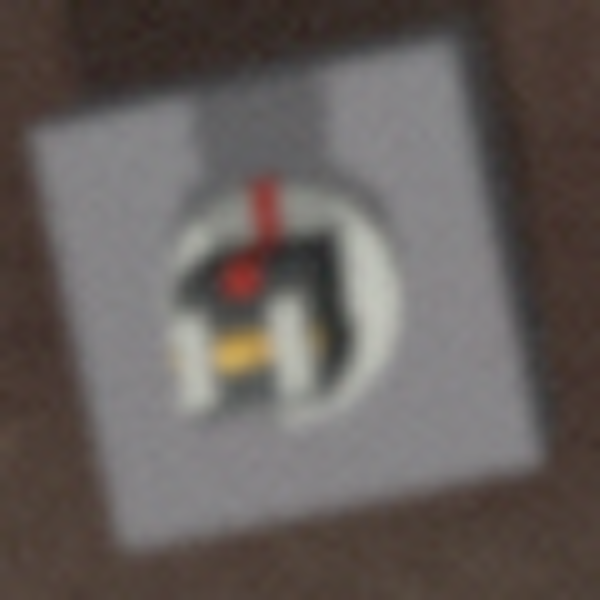

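View pics/tr.png

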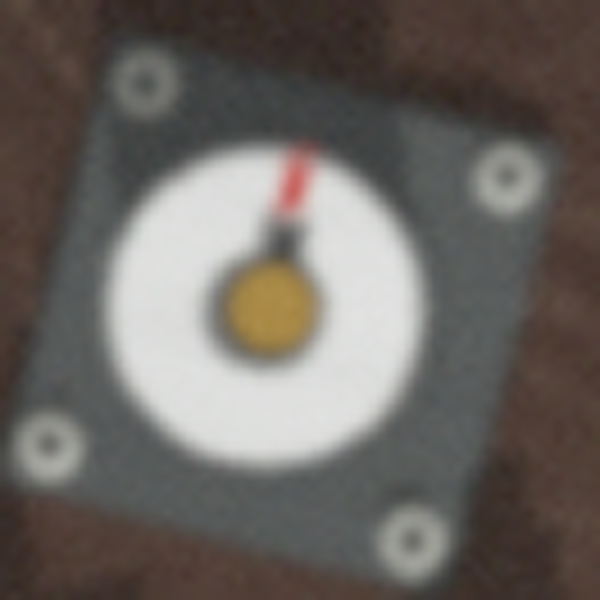

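View pics/sa.png

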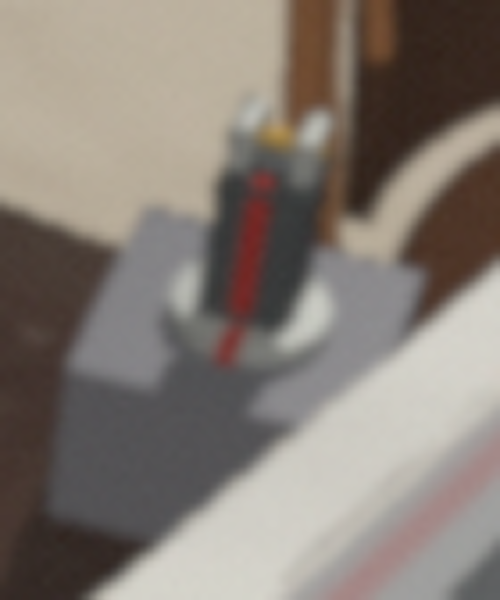

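```bash
cat >> h.py <<'E'
def subpix_red(c,box,k=1.0):
    x0,y0,x1,y1=box; a=c['pixels'][y0:y1,x0:x1].astype(float); w=np.clip(a[...,0]-np.maximum(a[...,1],a[...,2])-25,0,None)
    v,u=np.mgrid[y0:y1,x0:x1]; return (u*w).sum()/w.sum(),(v*w).sum()/w.sum()
E
python3 - <<'E'
from h import *
np.set_printoptions(precision=4,suppress=True)
c=load('top0');P=cloud(c)
# receiver screws
sc=np.array([(146,82),(507,180),(412,541),(48,443)])/600*66+np.array([268,208])-0.5
zs=[P[int(round(v)),int(round(u)),2] for u,v in sc]; print('screw z',zs)
S=px2plane(c,sc[:,0],sc[:,1],np.median(zs)); print(S)
ctr=S.mean(0); print('rec ctr foot',ctr)
d=(S[0]-S[3]+S[1]-S[2]); print('yaw rec',np.arctan2(d[1],d[0]))
d=(S[0]-S[1]+S[3]-S[2]); print('yaw rec',np.arctan2(-d[0],d[1]))
# hub circle
g=c['pixels'].astype(int).min(2); m=((g>165)).astype(np.uint8); m[:215]=0;m[268:]=0;m[:,:272]=0;m[:,328:]=0
cn,_=cv2.findContours(m,cv2.RETR_EXTERNAL,cv2.CHAIN_APPROX_NONE); k=max(cn,key=cv2.contourArea)
k=cv2.convexHull(k)[:,0]; W=px2plane(c,k[:,0],k[:,1],0.068)
from scipy.optimize import least_squares
f=least_squares(lambda q:np.hypot(W[:,0]-q[0],W[:,1]-q[1])-q[2],[.544,-.28,.03],loss='soft_l1',f_scale=.001); print('hub',f.x)
u,v=subpix_red(c,(290,220,310,234)); r=px2plane(c,u,v,0.068)[0]; print('mark',r,'yaw',np.arctan2(r[1]-f.x[1],r[0]-f.x[0]), np.arctan2(r[1]-ctr[1],r[0]-ctr[0]))
# side hub? adapter
for nm,b,z in [('shoulder mark',(262,312,270,322),.056),('top mark',(258,322,268,328),.1)]:
    u,v=subpix_red(c,b); print(nm,u,v,px2plane(c,u,v,z))
print('shoulder ctr guess',px2plane(c,240+28.7-.5,297+30.2-.5,.056))
# chair, decoy heights
Z=P[:,:,2]
print('decoy zmax',np.percentile(Z[310:336,314:340],98), P[322,327])
for v,u in [(410,320),(430,315),(455,300),(470,300),(400,240),(420,180),(460,200),(320,170),(300,30),(470,570)]: print((u,v),P[v,u])
# oil jar pot
for v,u in [(150,326),(136,249),(314,404)]: print(P[v,u])
E
```

```text
screw z [np.float64(0.014628820947805488), np.float64(0.013507912197644467), np.float64(0.012458655026782672), np.float64(0.014913773258301677)]
[[ 0.5902 -0.2538  0.0141]
 [ 0.5698 -0.327   0.0141]
 [ 0.4969 -0.3074  0.0141]
 [ 0.5171 -0.2337  0.0141]]
rec ctr foot [ 0.5435 -0.2805  0.0141]
yaw rec -0.26534645339711965
yaw rec -0.2694437514942567
hub [ 0.5426 -0.2807  0.0293]
mark [ 0.5664 -0.2866  0.068 ] yaw -0.2426324326814761 -0.2621600261657977
shoulder mark 266.0968992248062 317.7751937984496 [[ 0.4095 -0.226   0.056 ]]
top mark 263.7760942760943 324.22053872053874 [[ 0.4044 -0.2274  0.1   ]]
shoulder ctr guess [[ 0.3938 -0.2296  0.056 ]]
decoy zmax 0.10327594438056498 [ 0.408  -0.3324  0.1009]
(320, 410) [ 0.0209 -0.3118 -0.6497]
(315, 430) [ 0.0072 -0.2984 -0.5069]
(300, 455) [-0.1749 -0.2404 -0.7648]
(300, 470) [-0.0234 -0.2643 -0.3052]
(240, 400) [ 0.1091 -0.0879 -0.4611]
(180, 420) [ 0.1125  0.0296 -0.2747]
(200, 460) [ 0.1288 -0.0897 -0.0023]
(170, 320) [ 0.3985 -0.0394  0.0084]
(30, 300) [0.4327 0.2442 0.0058]
(570, 470) [ 0.256  -0.6247  0.3451]
[ 0.7015 -0.3327  0.0714]
[ 0.7281 -0.1977  0.0701]
[ 0.4111 -0.4722  0.0276]
```

```bash
cat >> h.py <<'E'
def model(x,y,yaw,zf):
    t=np.linspace(0,2*np.pi,60); L=[]
    for r,z in [(.021,.040),(.021,.046)]: L.append((np.c_[r*np.cos(t),r*np.sin(t),0*t+z],(255,255,0)))
    s=np.array([[1,1],[1,-1],[-1,-1],[-1,1],[1,1]])*.012
    for z in (.046,.090): L.append((np.c_[s,np.full(5,z)],(0,255,0)))
    for a,b in s[:4]: L.append((np.array([[a,b,.046],[a,b,.09]]),(0,255,0)))
    L.append((np.array([[.021,0,.046],[.012,0,.046],[.012,0,.09]]),(255,0,255)))
    Rz=R.from_euler('z',yaw).as_matrix(); return [(p@Rz.T+[x,y,zf],k) for p,k in L]
def overlay(c,ms,box,name,sc=None):
    x,y,w,h=box; s=min(800/w,600/h); im=cv2.resize(c['pixels'][y:y+h,x:x+w,::-1],None,fx=s,fy=s,interpolation=cv2.INTER_CUBIC)
    for p,k in ms:
        q=((w2px(c,p)-[x,y]+.5)*s).astype(np.int32); cv2.polylines(im,[q],False,k,1)
    cv2.imwrite(f'pics/{name}.png',im[:600,:800])
E
python3 - <<'E'
from h import *
m=model(.3938,-.2296,.225,.010)
a=load('top0');b=load('side0')
overlay(a,m,(240,297,60,60),'ota'); overlay(b,m,(380,170,70,80),'osa')
import numpy as np
i=np.hstack([cv2.resize(cv2.imread('pics/ota.png'),(400,400)),cv2.resize(cv2.imread('pics/osa.png'),(400,457))[:400]]); cv2.imwrite('pics/o1.png',i)
E
```

```text
(no output)
```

View pics/o1.png

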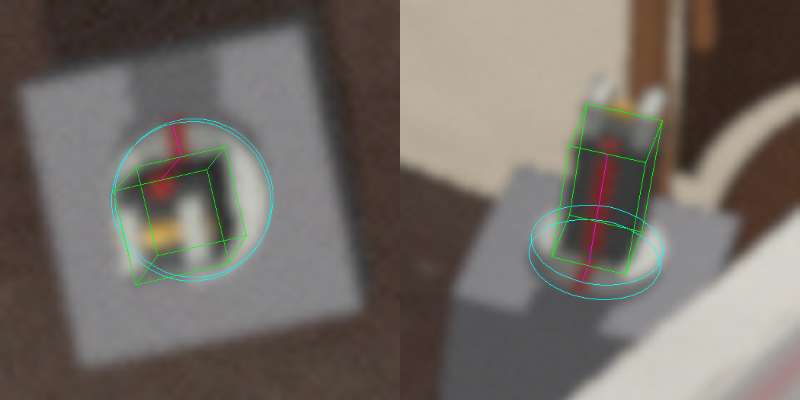

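```bash
cat >> h.py <<'E'
def delta(s,pos,yaw):
    R0=R.from_quat(s['eef_rot']); d=R0.inv().apply(np.array(pos)-s['tool_pos'])/.025
    Rt=R.from_euler('z',yaw)*R.from_euler('x',np.pi)
    return np.round(d,3), np.round(np.degrees((R0.inv()*Rt).as_rotvec())/8,3)
def st(s):
    R0=R.from_quat(s['eef_rot']); x=R0.apply([1,0,0]); z=R0.apply([0,0,1])
    print('t',round(s['clock'],2),'pos',np.round(s['tool_pos'],4),'yaw',round(np.arctan2(x[1],x[0]),4),'z',np.round(z,4),'F',np.round(s['wrist_force'],2),'M',np.round(s['wrist_torque'],2),'w',round(s['width'],4))
E
python3 - <<'E'
from rig import *; from h import *
s=observe(); st(s); print(delta(s,(.3938,-.2296,.2),.21))
E
```

```text
t 0.7 pos [ 0.2171 -0.5861  0.2447] yaw 0.3548 z [ 0. -0. -1.] F [-0.    0.03 -0.18] M [ 0.04 -0.01  0.03] w 0.0879
(array([ 11.579, -10.915,   1.788]), array([0.   , 0.   , 1.037]))
```

{"api": "step_arm", "payload": {
  "moves": [
    [[1, 1.2, -1.1, 0, 0, 0, 0.1], [1, 2.6, -2.4, 0, 0, 0, 0.3], [1, 3.9, -3.7, 0, 0, 0, 0.4], [1, 5.2, -4.9, 0, 0, 0, 0.5], [1, 6.5, -6.1, 0, 0, 0, 0.6]]
  ],
  "squeeze": 55
}}

```text
clock: 1.2
tool_pos: [0.317, -0.3851, 0.2449]
eef_rot: [0.991, 0.135, 0.0, 0.0]
wrist_force: [0.8, -0.0, 0.5]
width: 0.088
```

```bash
python3 - <<'E'
from rig import *; from h import *
s=observe(); st(s); print(s['qpos'],delta(s,(.3938,-.2296,.2),.21))
E
```

```text
t 1.2 pos [ 0.317  -0.3851  0.2449] yaw 0.27 z [ 4.e-04 -4.e-04 -1.e+00] F [ 0.8  -0.04  0.45] M [ 0.01 -0.02 -0.04] w 0.088
[-9.05907017e-01  2.37201277e-01  1.90440748e+00  7.95741635e-05
  9.99442712e-01  3.94845172e-01] (array([ 4.618, -5.175,  1.794]), array([ 0.003, -0.002,  0.43 ]))
```

{"api": "step_arm", "payload": {
  "moves": [
    [[1, 1.2, -1.4, 0.2, 0, 0, 0.15], [1, 2.4, -2.7, 0.5, 0, 0, 0.3], [1, 3.5, -3.9, 1.0, 0, 0, 0.4], [1, 4.3, -4.8, 1.5, 0, 0, 0.43], [1, 4.62, -5.17, 1.8, 0, 0, 0.43]]
  ]
}}

```text
clock: 1.7
tool_pos: [0.3944, -0.2275, 0.1993]
eef_rot: [0.994, 0.106, -0.0, -0.0]
wrist_force: [-0.3, 0.1, -0.0]
width: 0.0878
```

```bash
python3 - <<'E'
from rig import *; from h import *
s=observe(); st(s); print(s['qpos'],delta(s,(.3938,-.2296,.084),.21))
c=capture('side'); save(c,'side1'); c=capture('top'); save(c,'top1')
E
```

```text
t 1.7 pos [ 0.3944 -0.2275  0.1993] yaw 0.2125 z [-0.e+00  1.e-04 -1.e+00] F [-0.33  0.08 -0.05] M [-0.01  0.03  0.02] w 0.0878
[-5.49495832e-01  2.41794730e-01  2.03065893e+00  7.97110170e-05
  8.69215639e-01  8.08733197e-01] (array([-0.039,  0.076,  4.611]), array([-0.001,  0.   ,  0.018]))
```

View pics/side1.png

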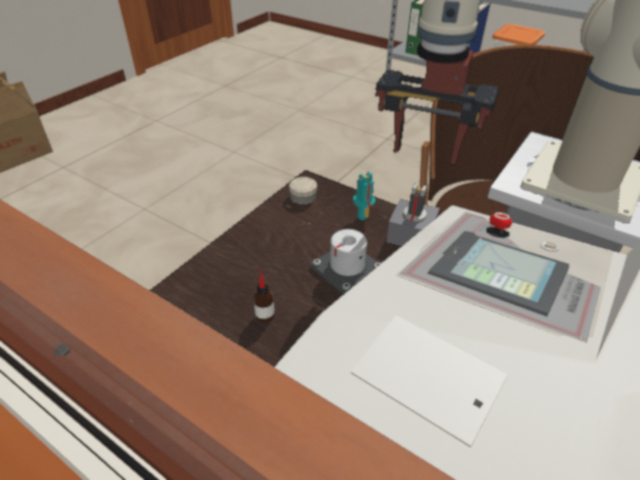

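View pics/top1.png

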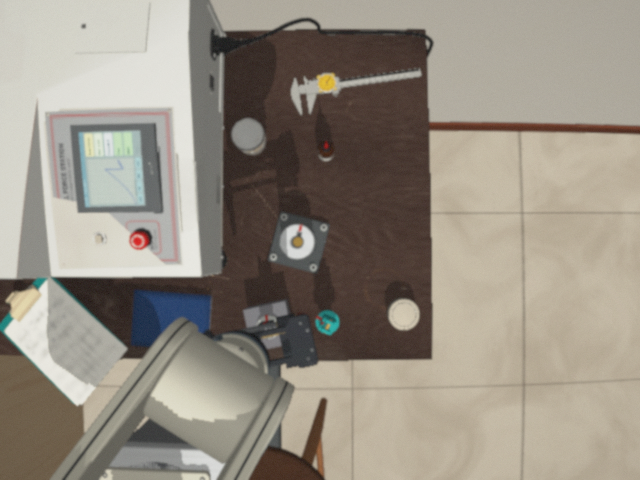

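The gripper is over the block with its jaws clear of the decoy, so I'm going down.

{"api": "step_arm", "payload": {
  "moves": [
    [[1, 0, 0.08, 1.2, 0, 0, 0.02], [1, -0.04, 0.08, 2.4, 0, 0, 0.02], [1, -0.04, 0.08, 3.5, 0, 0, 0.02], [1, -0.04, 0.08, 4.3, 0, 0, 0.02], [1, -0.04, 0.08, 4.6, 0, 0, 0.02]]
  ]
}}

```text
clock: 2.3
tool_pos: [0.3922, -0.2317, 0.0829]
eef_rot: [0.995, 0.104, -0.001, -0.001]
wrist_force: [-0.1, 0.6, -0.4]
width: 0.0877
```

```bash
python3 - <<'E'
from rig import *; from h import *
s=observe(); st(s); print(delta(s,(.3938,-.2296,.084),.21))
c=capture('side'); save(c,'side2')
overlay(c,[],(340,120,140,120),'s2')
E
```

```text
t 2.3 pos [ 0.3922 -0.2317  0.0829] yaw 0.2086 z [-0.003   0.0013 -1.    ] F [-0.12  0.65 -0.36] M [-0.   -0.01 -0.01] w 0.0877
(array([ 0.08 , -0.069, -0.046]), array([-0.014,  0.019, -0.01 ]))
```

View pics/s2.png

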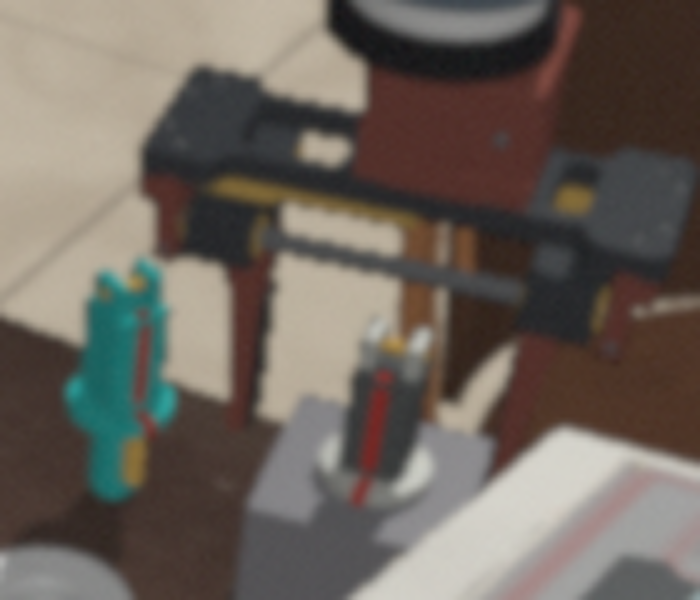

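The adapter stands between the fingers, with its red mark at about (378,420) in the zoom. I'll trim the position and close.

{"api": "step_arm", "payload": {
  "moves": [
    [[1, 0.07, -0.07, -0.05, 0, 0, 0], [0.3, 0.07, -0.07, -0.05, 0, 0, 0], [0, 0.07, -0.07, -0.05, 0, 0, 0], [0, 0.07, -0.07, -0.05, 0, 0, 0], [0, 0.07, -0.07, -0.05, 0, 0, 0]]
  ],
  "squeeze": 55
}}

```text
clock: 2.85
tool_pos: [0.3938, -0.2295, 0.0845]
eef_rot: [0.995, 0.104, -0.001, -0.001]
wrist_force: [-0.1, 1.0, 0.4]
width: 0.0593
```

{"api": "step_arm", "payload": {
  "moves": [
    [[0, 0, 0, 0, 0, 0, 0], [0, 0, 0, 0, 0, 0, 0], [0, 0, 0, 0, 0, 0, 0], [0, 0, 0, 0, 0, 0, 0], [0, 0, 0, 0, 0, 0, 0]]
  ]
}}

```text
clock: 3.35
tool_pos: [0.3937, -0.2294, 0.0845]
eef_rot: [0.995, 0.104, -0.001, -0.001]
wrist_force: [-0.8, 1.1, 1.8]
width: 0.024
```

```bash
python3 - <<'E'
from rig import *; from h import *
s=observe(); st(s)
E
```

```text
t 3.35 pos [ 0.3937 -0.2294  0.0845] yaw 0.2088 z [-0.0027  0.0012 -1.    ] F [-0.85  1.11  1.76] M [ 0.14  0.07 -0.03] w 0.024
```

The jaws closed to 24.0 mm, so both flats are held. Lifting now.

{"api": "step_arm", "payload": {
  "moves": [
    [[0, 0, 0, -0.4, 0, 0, 0], [0, 0, 0, -1.2, 0, 0, 0], [0, 0, 0, -2.2, 0, 0, 0], [0, 0, 0, -3.2, 0, 0, 0], [0, 0, 0, -4, 0, 0, 0]]
  ]
}}

```text
clock: 3.85
tool_pos: [0.394, -0.2296, 0.1862]
eef_rot: [0.995, 0.104, -0.001, -0.0]
wrist_force: [1.1, -0.2, -2.8]
width: 0.0236
```

```bash
python3 - <<'E'
from rig import *; from h import *
s=observe(); st(s); print(delta(s,(.543,-.2806,.185),-.27))
E
```

```text
t 3.85 pos [ 0.394  -0.2296  0.1862] yaw 0.2088 z [-1.9e-03  8.0e-04 -1.0e+00] F [ 1.1  -0.21 -2.84] M [-0.02  0.03  0.03] w 0.0236
(array([5.407, 3.233, 0.036]), array([-0.005,  0.014,  3.429]))
```

{"api": "step_arm", "payload": {
  "moves": [
    [[0, 1, 0.6, 0, 0, 0, 0.6], [0, 2.2, 1.3, 0, 0, 0, 1.4], [0, 3.5, 2.1, 0, 0, 0, 2.2], [0, 4.7, 2.8, 0, 0, 0, 3], [0, 5.4, 3.23, 0.04, 0, 0.01, 3.43]]
  ]
}}

```text
clock: 4.35
tool_pos: [0.5452, -0.2813, 0.1856]
eef_rot: [0.991, -0.136, 0.001, -0.0]
wrist_force: [-0.3, 0.1, -2.0]
width: 0.0243
```

{"api": "step_arm", "payload": {
  "moves": [
    [[0, 0, 0, 0, 0, 0, 0], [0, 0, 0, 0, 0, 0, 0], [0, 0, 0, 0, 0, 0, 0], [0, 0, 0, 0, 0, 0, 0], [0, 0, 0, 0, 0, 0, 0]]
  ]
}}

```text
clock: 4.85
tool_pos: [0.5444, -0.2811, 0.1858]
eef_rot: [0.991, -0.136, 0.0, -0.0]
wrist_force: [-0.5, 0.0, -1.7]
width: 0.0238
```

```bash
python3 - <<'E'
from rig import *; from h import *
s=observe(); st(s); print(delta(s,(.543,-.2806,.185),-.267))
c=capture('side'); save(c,'side3'); b=capture('top'); save(b,'top3')
p=s['tool_pos']; x=R.from_quat(s['eef_rot']).apply([1,0,0]); yaw=np.arctan2(x[1],x[0])
m=model(p[0],p[1],yaw,p[2]-.074)
overlay(c,m,(300,130,120,170),'s3'); overlay(b,m,(250,180,110,100),'t3')
E
```

```text
t 4.85 pos [ 0.5444 -0.2811  0.1858] yaw -0.2736 z [ 7.e-04  1.e-04 -1.e+00] F [-0.52  0.02 -1.69] M [-0.   -0.01 -0.01] w 0.0238
(array([-0.06 , -0.005,  0.032]), array([-0.002, -0.005, -0.047]))
```

View pics/s3.png

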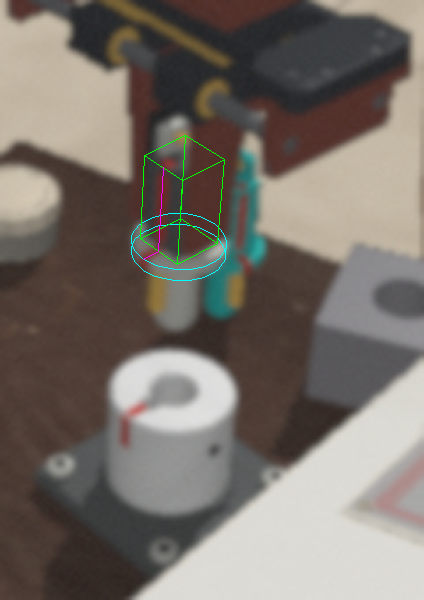

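View pics/t3.png

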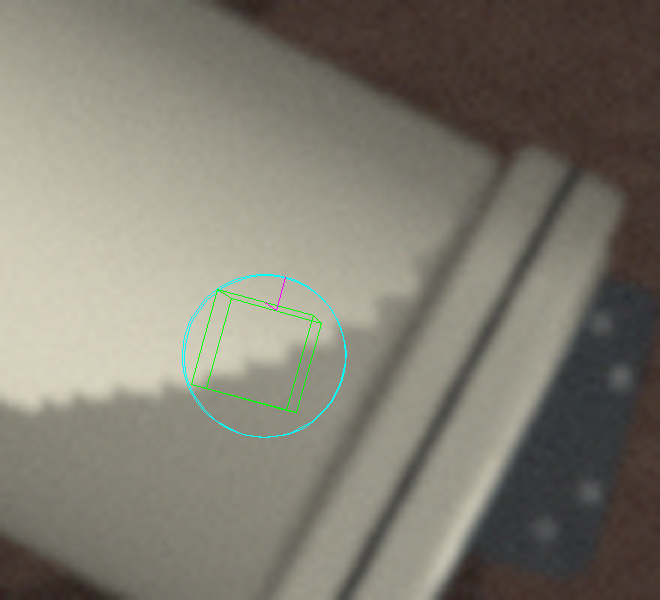

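```bash
python3 - <<'E'
from h import *
c=load('side3')
t=np.linspace(0,2*np.pi,80)
def ring(x,y,z,r,k=(255,255,0)): return (np.c_[x+r*np.cos(t),y+r*np.sin(t),0*t+z],k)
x,y=.543,-.2806; cs=np.array([np.cos(-.266),np.sin(-.266)])
rec=[ring(x,y,.068,.03),ring(x,y,.068,.013),(np.array([[*(np.array([x,y])+cs*.0175),.068],[*(np.array([x,y])+cs*.03),.068],[*(np.array([x,y])+cs*.03),.05]]),(255,0,255))]
ax,ay,zf,yw=.5444,-.2811,.1858-.074,-.2736
k=R.from_euler('z',yw).as_matrix()
key=np.array([[.015,-.003,.012],[.015,.003,.012],[.015,.003,.038],[.015,-.003,.038],[.015,-.003,.012]])@k.T+[ax,ay,zf]
ad=model(ax,ay,yw,zf)+[ring(ax,ay,zf,.01,(0,255,255)),ring(ax,ay,zf+.04,.01,(0,255,255)),(key,(0,128,255))]
overlay(c,rec+ad,(322,158,60,115),'s3b'); overlay(c,[],(322,158,60,115),'s3c')
cv2.imwrite('pics/s3d.png',np.hstack([cv2.imread('pics/s3b.png'),cv2.imread('pics/s3c.png')]))
E
```

```text
(no output)
```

View pics/s3d.png

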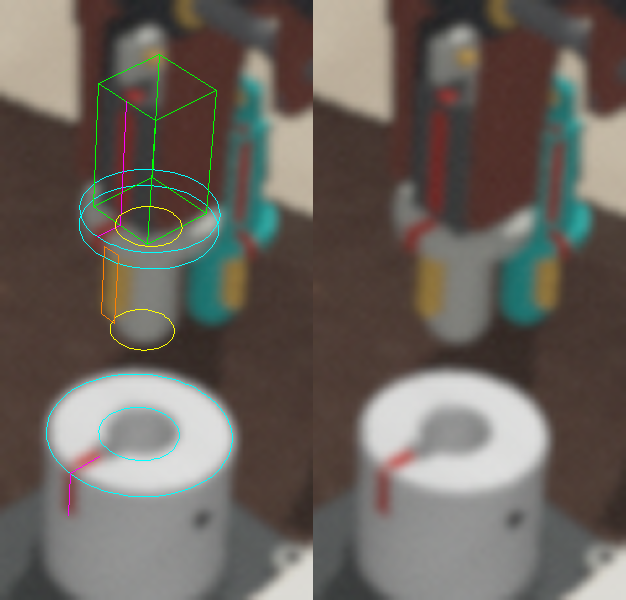

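The side overlay shows the held adapter and the receiver both within about 0.5 mm of the model, with the key and key way about in line. I'll trim and descend to just above the mouth.

{"api": "step_arm", "payload": {
  "moves": [
    [[0, -0.06, 0, 0.3, 0, 0, -0.05], [0, -0.06, 0, 0.7, 0, 0, -0.05], [0, -0.06, 0, 1.1, 0, 0, -0.05], [0, -0.06, 0, 1.4, 0, 0, -0.05], [0, -0.06, 0, 1.5, 0, 0, -0.05]]
  ]
}}

```text
clock: 5.45
tool_pos: [0.5427, -0.2805, 0.1466]
eef_rot: [0.991, -0.133, -0.001, -0.0]
wrist_force: [-0.2, -0.4, -2.1]
width: 0.0239
```

```bash
python3 - <<'E'
from rig import *; from h import *
s=observe(); st(s); print(delta(s,(.543,-.2806,.148),-.267))
c=capture('side'); save(c,'side4')
overlay(c,[],(322,158,60,115),'s4')
E
```

```text
t 5.45 pos [ 0.5427 -0.2805  0.1466] yaw -0.2667 z [-0.001  0.001 -1.   ] F [-0.22 -0.37 -2.1 ] M [0.05 0.   0.01] w 0.0239
(array([ 0.014,  0.002, -0.054]), array([-0.005,  0.009,  0.002]))
```

View pics/s4.png

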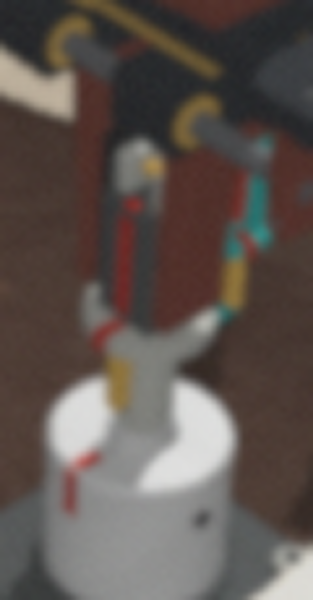

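The foot is over the bore at about (140,435) in the zoom. Next is a 12 mm pilot entry, watching the force.

{"api": "step_arm", "payload": {
  "moves": [
    [[0, 0.01, 0, 0.1, 0, 0.01, 0], [0, 0.01, 0, 0.2, 0, 0.01, 0], [0, 0.01, 0, 0.3, 0, 0.01, 0], [0, 0.01, 0, 0.4, 0, 0.01, 0], [0, 0.01, 0, 0.5, 0, 0.01, 0]]
  ]
}}

```text
clock: 6.0
tool_pos: [0.5431, -0.2806, 0.1343]
eef_rot: [0.991, -0.133, 0.0, -0.0]
wrist_force: [-0.3, -1.0, -0.8]
width: 0.0236
```

```bash
python3 - <<'E'
from rig import *; from h import *
s=observe(); st(s); print(delta(s,(.543,-.2806,.134),-.267))
c=capture('side'); save(c,'side5')
overlay(c,[],(322,158,60,115),'s5')
E
```

```text
t 6.0 pos [ 0.5431 -0.2806  0.1343] yaw -0.2667 z [ 9.e-04  4.e-04 -1.e+00] F [-0.29 -0.96 -0.82] M [ 0.    0.   -0.03] w 0.0236
(array([-0.005,  0.   ,  0.012]), array([-0.005, -0.005,  0.002]))
```

View pics/s5.png

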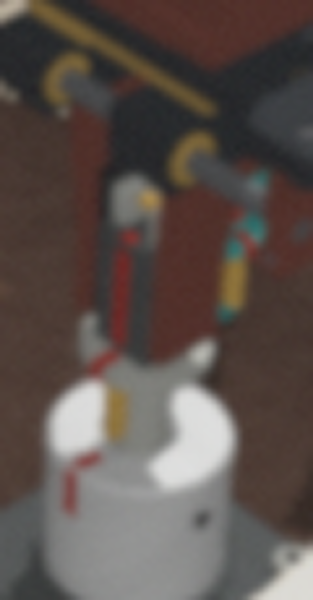

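The pilot is in with almost no force. Now I'll bring the key down into the key way.

{"api": "step_arm", "payload": {
  "moves": [
    [[0, 0, 0, 0.1, 0, 0, 0], [0, 0, 0, 0.2, 0, 0, 0], [0, 0, 0, 0.3, 0, 0, 0], [0, 0, 0, 0.4, 0, 0, 0], [0, 0, 0, 0.45, 0, 0, 0]]
  ]
}}

```text
clock: 6.55
tool_pos: [0.5428, -0.2805, 0.1222]
eef_rot: [0.991, -0.133, -0.0, -0.0]
wrist_force: [-0.3, 0.0, -1.0]
width: 0.0242
```

```bash
python3 - <<'E'
from rig import *; from h import *
s=observe(); st(s); print(delta(s,(.543,-.2806,.115),-.267))
c=capture('side'); save(c,'side6')
overlay(c,[],(322,158,60,115),'s6')
E
```

```text
t 6.55 pos [ 0.5428 -0.2805  0.1222] yaw -0.2667 z [-1.e-04  9.e-04 -1.e+00] F [-0.27  0.03 -0.97] M [ 0.03  0.02 -0.01] w 0.0242
(array([0.011, 0.003, 0.29 ]), array([-0.006,  0.002,  0.002]))
```

View pics/s6.png

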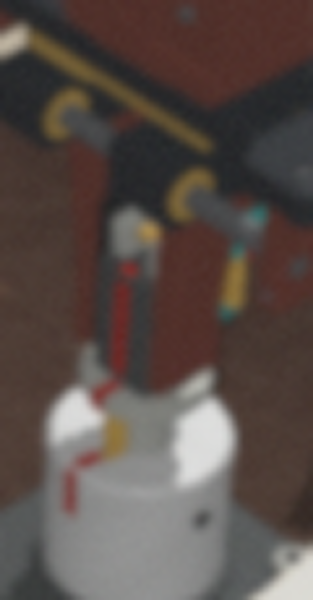

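The key is about 8 mm into the key way with no contact force. Continuing to just before the ejector.

{"api": "step_arm", "payload": {
  "moves": [
    [[0, 0.01, 0, 0.08, 0, 0, 0], [0, 0.01, 0, 0.16, 0, 0, 0], [0, 0.01, 0, 0.24, 0, 0, 0], [0, 0.01, 0, 0.32, 0, 0, 0], [0, 0.01, 0, 0.4, 0, 0, 0]]
  ]
}}

```text
clock: 7.1
tool_pos: [0.543, -0.2805, 0.1123]
eef_rot: [0.991, -0.133, -0.0, -0.0]
wrist_force: [-1.6, -0.3, 3.7]
width: 0.0236
```

{"api": "step_arm", "payload": {
  "moves": [
    [[0, 0, 0, 0.06, 0, 0, 0], [0, 0, 0, 0.12, 0, 0, 0], [0, 0, 0, 0.18, 0, 0, 0], [0, 0, 0, 0.24, 0, 0, 0], [0, 0, 0, 0.3, 0, 0, 0]]
  ]
}}

```text
clock: 7.6
tool_pos: [0.543, -0.2805, 0.1051]
eef_rot: [0.991, -0.133, -0.0, -0.0]
wrist_force: [-2.7, 1.2, 6.1]
width: 0.0239
```

```bash
python3 - <<'E'
from rig import *; from h import *
s=observe(); st(s); print(delta(s,(.543,-.2806,.102),-.267))
c=capture('side'); save(c,'side7')
overlay(c,[],(322,158,60,115),'s7')
E
```

```text
t 7.6 pos [ 0.543  -0.2805  0.1051] yaw -0.2667 z [-0.e+00  9.e-04 -1.e+00] F [-2.74  1.17  6.09] M [0.32 0.52 0.01] w 0.0239
(array([0.   , 0.006, 0.123]), array([-0.006,  0.002,  0.002]))
```

View pics/s7.png

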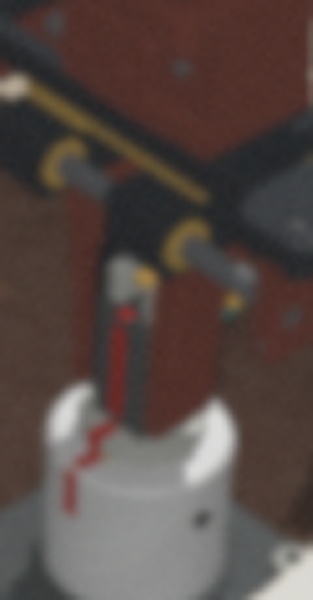

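The spring has been felt (about 8 N) and the red marks line up. I'll press further in small steps, watching for the shoulder's hard stop.

{"api": "step_arm", "payload": {
  "moves": [
    [[0, 0, 0, 0.02, 0, 0, 0], [0, 0, 0, 0.04, 0, 0, 0], [0, 0, 0, 0.06, 0, 0, 0], [0, 0, 0, 0.08, 0, 0, 0], [0, 0, 0, 0.1, 0, 0, 0]]
  ],
  "squeeze": 60
}}

```text
clock: 8.15
tool_pos: [0.5431, -0.2805, 0.1029]
eef_rot: [0.991, -0.133, -0.0, -0.0]
wrist_force: [-3.3, 0.2, 7.8]
width: 0.0239
```

{"api": "step_arm", "payload": {
  "moves": [
    [[0, 0, 0, 0.01, 0, 0, 0], [0, 0, 0, 0.02, 0, 0, 0], [0, 0, 0, 0.03, 0, 0, 0], [0, 0, 0, 0.04, 0, 0, 0], [0, 0, 0, 0.04, 0, 0, 0]]
  ]
}}

```text
clock: 8.65
tool_pos: [0.5431, -0.2805, 0.1025]
eef_rot: [0.991, -0.133, 0.0, -0.0]
wrist_force: [-3.2, 2.4, 7.3]
width: 0.0238
```

```bash
python3 - <<'E'
from rig import *; from h import *
s=observe(); st(s); print(delta(s,(.543,-.2806,.101),-.267))
c=capture('side'); save(c,'side8')
overlay(c,[],(322,158,60,115),'s8')
E
```

```text
t 8.65 pos [ 0.5431 -0.2805  0.1025] yaw -0.2667 z [ 1.e-04  8.e-04 -1.e+00] F [-3.15  2.36  7.33] M [ 0.43  0.67 -0.08] w 0.0238
(array([-0.002,  0.004,  0.06 ]), array([-0.006,  0.001,  0.002]))
```

View pics/s8.png

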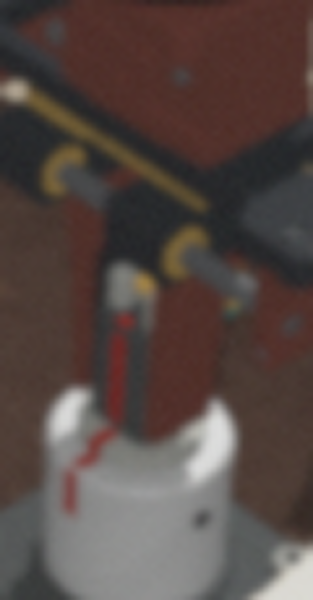

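{"api": "step_arm", "payload": {
  "moves": [
    [[0, -0.02, -0.01, 0, 0, 0, 0], [0, -0.02, -0.01, 0.02, 0, 0, 0], [0, -0.02, -0.01, 0.03, 0, 0, 0], [0, -0.02, -0.01, 0.04, 0, 0, 0], [0, -0.02, -0.01, 0.04, 0, 0, 0]]
  ]
}}

```text
clock: 9.2
tool_pos: [0.543, -0.2804, 0.1025]
eef_rot: [0.991, -0.133, 0.0, -0.0]
wrist_force: [-2.6, 0.9, 11.1]
width: 0.0238
```

```bash
python3 - <<'E'
from rig import *; from h import *
s=observe(); st(s)
E
```

```text
t 9.2 pos [ 0.543  -0.2804  0.1025] yaw -0.2666 z [ 1.e-03  2.e-04 -1.e+00] F [-2.58  0.91 11.1 ] M [ 0.32  0.78 -0.01] w 0.0238
```

The TCP has stopped at z = 0.1025 (predicted home 0.1025) while the force climbs. I'll press harder to confirm a hard stop.

{"api": "step_arm", "payload": {
  "moves": [
    [[0, -0.02, 0, 0.04, 0, 0, 0], [0, -0.02, 0, 0.08, 0, 0, 0], [0, -0.02, 0, 0.12, 0, 0, 0], [0, -0.02, 0, 0.12, 0, 0, 0], [0, -0.02, 0, 0.12, 0, 0, 0]]
  ]
}}

```text
clock: 9.7
tool_pos: [0.543, -0.2805, 0.1024]
eef_rot: [0.991, -0.133, 0.001, 0.0]
wrist_force: [-7.8, 4.9, 26.7]
width: 0.0237
```

```bash
python3 - <<'E'
from rig import *; from h import *
s=observe(); st(s)
c=capture('side'); save(c,'side9')
t=np.linspace(0,2*np.pi,80); x,y=.543,-.2806
m=[(np.c_[x+r*np.cos(t),y+r*np.sin(t),0*t+z],k) for r,z,k in [(.03,.068,(255,255,0)),(.021,.068,(0,255,0)),(.021,.074,(0,255,0))]]
overlay(c,m,(325,200,50,70),'s9a'); overlay(c,[],(325,200,50,70),'s9b')
cv2.imwrite('pics/s9.png',np.hstack([cv2.imread('pics/s9a.png')[:,:400],cv2.imread('pics/s9b.png')[:,:400]]))
E
```

```text
t 9.7 pos [ 0.543  -0.2805  0.1024] yaw -0.2667 z [ 2.1e-03 -3.0e-04 -1.0e+00] F [-7.81  4.92 26.75] M [ 1.12  1.71 -0.02] w 0.0237
```

View pics/s9.png

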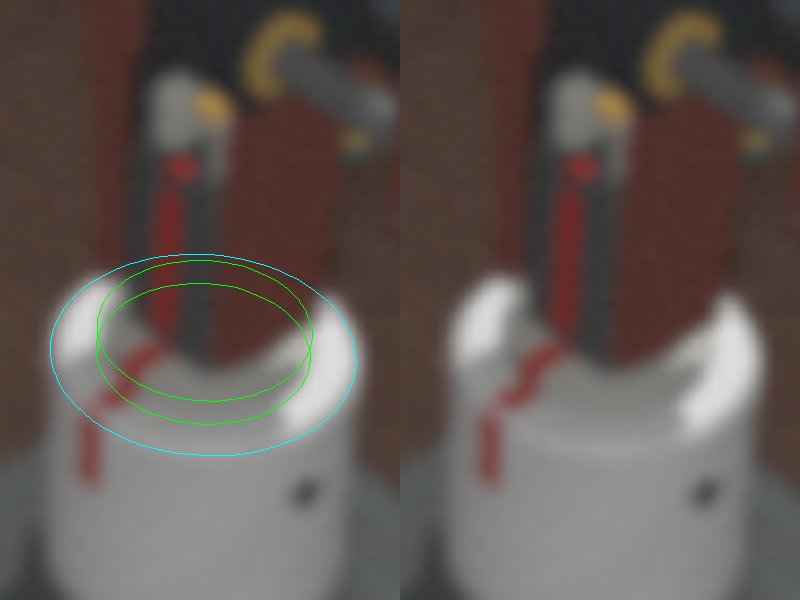

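Pressing from 11 N to 27 N moved the tool only 0.1 mm, so this is a hard stop at the predicted home height, and the overlay agrees. I'll ease to a moderate steady press and check that it holds.

{"api": "step_arm", "payload": {
  "moves": [
    [[0, -0.02, 0, 0.09, 0, 0, 0], [0, -0.02, 0, 0.09, 0, 0, 0], [0, -0.02, 0, 0.09, 0, 0, 0], [0, -0.02, 0, 0.09, 0, 0, 0], [0, -0.02, 0, 0.09, 0, 0, 0]]
  ]
}}

```text
clock: 10.25
tool_pos: [0.543, -0.2804, 0.1024]
eef_rot: [0.991, -0.133, 0.002, 0.0]
wrist_force: [-6.1, 3.9, 21.2]
width: 0.0238
```

```bash
python3 - <<'E'
from rig import *; from h import *
s=observe(); st(s)
for i in range(6): c=capture('side'); 
save(c,'sideA'); b=capture('top'); save(b,'topA'); s=observe(); st(s)
a=load('side9'); print('grip shift', np.abs(a['pixels'].astype(int)-c['pixels'])[200:270,325:375].mean(), np.abs(a['pixels'].astype(int)-c['pixels'])[350:420,325:375].mean())
m=model(.543,-.2806,-.267,.028)
overlay(c,m,(325,190,50,70),'sA')
for n,p in [('side0',c),('top0',b)]:
    d=np.abs(load(n)['pixels'].astype(int)-p['pixels']).max(2)
    for k,(u,v) in ({'pot':(303,190),'oil':(264,300),'decoy':(370,205)} if n[0]=='s' else {'jar':(249,136),'oil':(326,150),'pot':(404,314)}).items(): print(n,k,d[v-10:v+10,u-10:u+10].mean())
E
```

```text
t 10.25 pos [ 0.543  -0.2804  0.1024] yaw -0.2667 z [ 3.1e-03 -7.0e-04 -1.0e+00] F [-6.15  3.94 21.21] M [0.96 1.43 0.01] w 0.0238
t 10.6 pos [ 0.543  -0.2804  0.1025] yaw -0.2667 z [ 3.2e-03 -7.0e-04 -1.0e+00] F [-6.26  4.21 21.89] M [ 0.97  1.49 -0.06] w 0.0237
grip shift 1.0643809523809524 0.532952380952381
side0 pot 8.475
side0 oil 4.345
side0 decoy 45.5925
top0 jar 49.9325
top0 oil 16.42
top0 pot 23.665
```

View pics/sA.png

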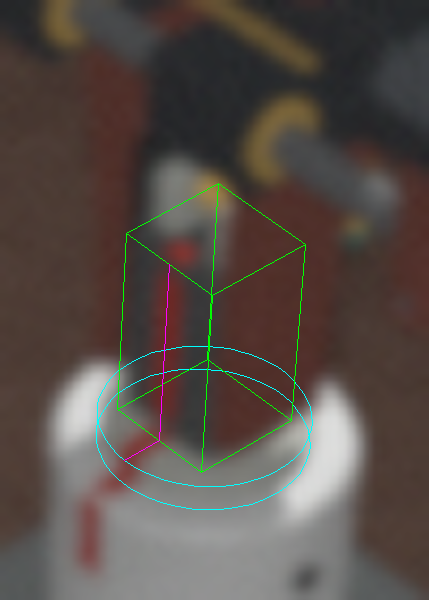

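View pics/topA.png

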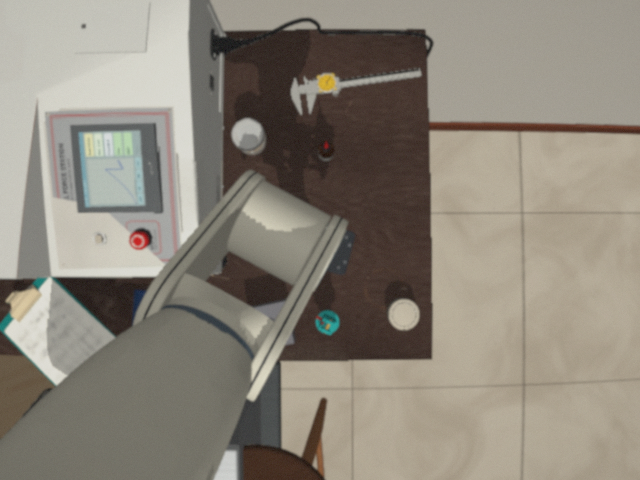

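```bash
python3 - <<'E'
from rig import *; from h import *
s=observe(); st(s); print(delta(s,(.543,-.2806,.1),-.267))
E
```

```text
t 10.6 pos [ 0.543  -0.2804  0.1025] yaw -0.2667 z [ 3.2e-03 -7.0e-04 -1.0e+00] F [-6.26  4.21 21.89] M [ 0.97  1.49 -0.06] w 0.0237
(array([0.001, 0.006, 0.098]), array([-0.001, -0.023,  0.002]))
```

{"api": "step_arm", "payload": {
  "moves": [
    [[0, 0, 0, 0.08, 0, -0.03, 0], [0, 0, 0, 0.08, 0, -0.03, 0], [0, 0, 0, 0.08, 0, -0.03, 0], [0, 0, 0, 0.08, 0, -0.03, 0], [0, 0, 0, 0.08, 0, -0.03, 0]]
  ]
}}

```text
clock: 11.1
tool_pos: [0.5431, -0.2805, 0.1024]
eef_rot: [0.991, -0.133, -0.0, -0.0]
wrist_force: [-6.0, 4.0, 20.6]
width: 0.0238
```

```bash
python3 - <<'E'
from rig import *; from h import *
s=observe(); st(s); 
for i in range(10): capture('side')
s=observe(); st(s)
E
```

```text
t 11.1 pos [ 0.5431 -0.2805  0.1024] yaw -0.2667 z [-4.e-04  2.e-04 -1.e+00] F [-6.02  3.96 20.58] M [ 0.81  1.33 -0.  ] w 0.0238
t 11.6 pos [ 0.5431 -0.2805  0.1024] yaw -0.2667 z [-5.e-04  3.e-04 -1.e+00] F [-6.86  4.08 20.59] M [ 0.89  1.39 -0.01] w 0.0232
```

The adapter is upright (tilt under 0.001 rad) and steady, pressing with about 20 N. I'm handing the job in.

```bash
python3 - <<'E'
from rig import *; from h import *
print(close_job()); st(observe())
E
```

```text
the job is handed in; nothing more can be done
None
the job is handed in; nothing more can be done
```

The adapter is fully home in the receiver, and I handed the job in with the arm still gripping it and pressing down. I lifted it from the block by its flats, turned it about 27° to bring red mark over red mark, and pushed it in against the ejector spring. About 11.6 s of the 35 s had been used.

**Seating:**
- **Depth:** the tool stopped at z = 0.1024 m; I had predicted about 0.1025 m for home. Raising the push from 11 N to 27 N moved it only 0.1 mm, so it is on a hard stop.
- **Spring:** contact came about 11 mm before the stop, as expected.
- **Marks and shoulder:** the side picture shows the red marks in line. Its overlay fits a seated shoulder only to about 1–2 mm, so that view cannot prove it is flush.

**Final hold:** it stayed steady over the last 0.5 s, upright within 0.001 rad, pushing with about 20 N at the full 60 N grip (jaws reading about 23–24 mm). A sideways force of about 7 N remained and did not go away when I trimmed the position.

**Other things in the scene:** the jar, grease pot, oil bottle and turquoise look-alike stand in the same places in the last top picture. The automatic picture comparison flagged differences around some of them; I put those down to arm shadows or the gripper in view. The ejector's travel could not be read directly.

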